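# Close up a brew-water standpipe and lock it

### The job

Two brass water standpipes stand on the drinks-shop counter. On the larger one, which has a ring spanner sitting on its lock nut, turn the big hex coupling at the top clockwise (seen from above) by hand until it is fully home; then swing the spanner counter-clockwise (seen from above) to its stop, so that the lock nut jams up under the coupling. Leave the coupling of the small standpipe as it is, and let go of everything.

Things in the scene. Friction and masses are not known exactly. Their poses are not given: they have to be found in the camera images.
- coupling_mid (a point): centre of the big brass hex coupling nut on the larger standpipe, on its upright turning axis, 88 mm above the counter. The nut is 44 mm across flats, 36 mm high (70 to 106 mm above the counter), with a small dome 11 mm high on top and a thin 50 mm collar from 66 to 70 mm. Its x axis is square to one pair of flats (the other pairs every 60 degrees) and turns with the nut; z is up. The standpipe is fixed to the counter on a 110 mm square white plate 8 mm thick.
- coupling (a joint): turn of that coupling nut in rad, growing clockwise seen from above; starts between 0 and 0.2, fully home against its stop at 1.25. It turns stiffly (about 0.25 N m), stays where it is left and does not visibly rise or sink.
- spanner_grip (a point): the place to take the dark steel ring spanner: on the middle of its handle, 125 mm out from the standpipe's axis, 42 mm above the counter. The handle is a level flat bar 18 mm wide and 10 mm thick (37 to 47 mm above the counter) from the ring (68 mm across, below the coupling) to a rounded end 173 mm from the axis, and points roughly to the robot. x runs along the handle outwards, z up. The spanner stays on the lock nut and swings level about the same axis as the coupling.
- spanner (a joint): swing of the spanner and the lock nut in rad, growing counter-clockwise seen from above; starts between 0 and 0.2, its stop at 0.85. It needs about 0.5 N m (4 N at the grip) and stays where it is left.
- small_coupling (a joint): turn in rad of the hex coupling (28 mm across flats, top 82 mm above the counter) of the smaller standpipe that has no spanner; it is tight already, reads 0 and is to be left alone. It is 0.25 to 0.45 m to the left or right of the larger standpipe.
Not all that is in view belongs to the job. Leave any blue, brown or red look-alike of the part that bears small_coupling alone.

How it is judged:
On the way, in this order (a step that is already met when the one before it is completed fails the run):
1. the big coupling is turned home by hand (value of joint coupling above 1.05 rad), for 0.2 s.
2. then the spanner is swung to its stop (value of joint spanner above 0.67 rad), for 0.2 s.
At the end, for the whole second after the job is handed in: The big coupling is home (within 0.2 rad of its stop: above 1.05 rad), the spanner is at its stop (within 0.18 rad: above 0.67 rad), and the small coupling is within 0.17 rad of where it was (value of joint coupling above 1.05 rad and value of joint spanner above 0.67 rad and value of joint small_coupling between -0.17 and 0.17 rad); the robot touches nothing.
It fails at once if the small coupling is turned (value of joint small_coupling above 0.17 rad or value of joint small_coupling below -0.17 rad).
It also fails if it takes over 48 s, if anything falls off the work surface, if the arm or the gripper's body presses on something with over 40 N, if the wrist force passes 120 N, or if a joint passes its speed limit or range.

### The arm

A 7-joint arm with a two-finger parallel gripper is mounted at the origin on the work surface. World frame = base frame: x ahead of the robot, y to its left, z up, the work surface at z = 0. Lengths are in m, angles in rad, forces in N, time in s.
With the tool pointing down it reaches from about 0.4 to 0.85 m from the base axis. Payload 10.4 kg.
Tool frame: the origin (TCP) lies midway between the tips of the shut fingers; the grasp point (between the pads) lies 19 mm behind it; z points along the fingers, y is the line along which they close (so a half turn about z gives the same grasp; the last joint's range is limited). The gripper opens to 87 mm and grips with 3 to 60 N. Pads are 19 mm wide; open, the fingers measure 117 mm over their backs; the gripper's body (75 mm by 190 mm) begins 51 mm behind the grasp point.
Start: joints at [-1.361, 0.332, -0.065, 1.46, 0.022, 1.35, -0.088], TCP at [0.144, 0.608, 0.191] pointing down, gripper open.
Joint ranges: [-2.6, 2.6], [-0.5, 2.12], [-1.47, 1.34], [0.16, 2.42], [-1.27, 4.41], [0.06, 2.06], [-2.6, 2.6]. Speed limits (rad/s): [2.22, 2.22, 2.79, 2.79, 3.14, 3.14, 3.14].

### API

Orientations are given as a unit quaternion [w, x, y, z].
In Python, from workcell import status, cams, env gives the robot as it stands.
- The arm moves only by the tool arm_command, never from a script. Its argument "series" is a list of rows, each a list of 3 entries, a list of its own where there are three numbers: the shift along the tool's x, y, z in cm, then the turn about the tool's z in degrees, then the closure, from 0 (fully open) to 1 (shut). In form: [[[tx, ty, tz], twist, gripper], ...]. A call has 1 to 10 rows; each row is the pose to reach, as a shift and turn from the pose commanded when the call began, along the tool's axes at that moment; what a row does not reach only later rows make up. A row lasts 1/12 s, in which the tool goes at most 41.7 mm and 7.16 degrees, less where a joint would pass 70% of its speed; a pose out of reach is approached as far as the arm can. A call with a gripper value outside its range is refused whole. The fingers move at their own pace and stop on an object; the grip force is fixed at half the most. Time passes only in rows, so rows that repeat a pose let the fingers close. It gives the time, the measured TCP pose, the force, the opening and the grip force at its end, in the units of the state.
- status.observe(): the state, without advancing time (a new reading comes with each control period).
- cams.grab_frame(name): name is "scene" or "side" or "wrist"; returns the picture (480x640x3 uint8, red, green, blue); there is no depth.
- cams.camera_params(name): a dict with "vfov" (degrees; the focal length in pixels is half the picture's height over the tangent of half this angle, whatever the lens; pixels are square), "cx", "cy" (the principal point, pixels), "dist_coeffs" ([k1, k2, p1, p2, k3] as OpenCV has them; the pictures are not rectified), "extrinsics" (4x4, takes a point from camera to world coordinates). Camera axes: x right, y up, looking along -z (the intrinsics and any distortion apply to the point x, -y, -z); pixel columns grow to the right and rows downward; lengths in m; the calibration is good to about 2 mm. A picture is of the moment at which its call begins: read the wrist's pose just before it. camera_params takes no time and is no camera call; for the wrist camera it gives the pose at the moment of the call.
- env.finish_job(): hands the job in; it is judged then, once.
The state is a dict: "time_s": time; "joint_positions": joint angles; "qd": joint speeds; "joint_torque": joint torques, N m; "ee_pos": TCP position; "tool_rot": TCP orientation; "ft_force": force on the tool from outside, world axes, zero at the start; "moment": the same for the moment, N m; "gripper_width": finger opening in m; "gripper_force": force on a finger pad.
Only numpy, scipy, OpenCV 4.12 (cv2) and the standard library are available. Lean on these libraries where they do the work, as an engineer would, in place of code of your own. Each camera call takes 0.05 s, during which the arm holds its last target. There are 200 camera calls.

## Working session

There is one attempt and no reset: what is moved stays moved. The work goes in short steps, Python scripts to look and compute and a tool call to move; the robot and the scene stay as the last step left them, time stands still between calls to the robot, and variables do not carry over. Pictures are saved under pics/ and viewed, at most 10 in all, crops included, and the job is handed in when it is done.

Besides the shell and the picture viewer there is one more tool, called after ">>>" in YAML: its name, and indented under it one key for each argument. arm_command: Moves the arm, as the interface text tells. Its arguments: {"type":"object","properties":{"series":{"type":"array","items":{"type":"array"}}},"required":["series"]}

```bash
mkdir -p pics
python3 - <<'E'
from workcell import status,cams
import cv2,numpy as np
s=status.observe();print(s['time_s'],s['ee_pos'],s['tool_rot'],s['gripper_width'])
for n in ['scene','side']:
    cv2.imwrite(f'pics/{n}0.png',cams.grab_frame(n)[:,:,::-1]);p=cams.camera_params(n);print(n,p['vfov'],p['dist_coeffs'],np.round(p['extrinsics'],3))
E
```

```text
0.0 [0.14410189 0.60770725 0.19005392] [-4.37978939e-05  1.16123568e-01  9.93234518e-01 -7.12093784e-04] 0.08670117123548578
scene 51.47616673728625 [-0.1037148  0.         0.         0.         0.       ] [[-0.287 -0.821  0.493  0.954]
 [ 0.958 -0.25   0.142  0.074]
 [ 0.007  0.513  0.858  0.772]
 [ 0.     0.     0.     1.   ]]
side 48.464356228235644 [-0.16209097  0.          0.          0.          0.        ] [[ 0.727  0.377 -0.574  0.051]
 [-0.686  0.375 -0.623 -0.567]
 [-0.019  0.847  0.531  0.547]
 [ 0.     0.     0.     1.   ]]
```

View pics/scene0.png

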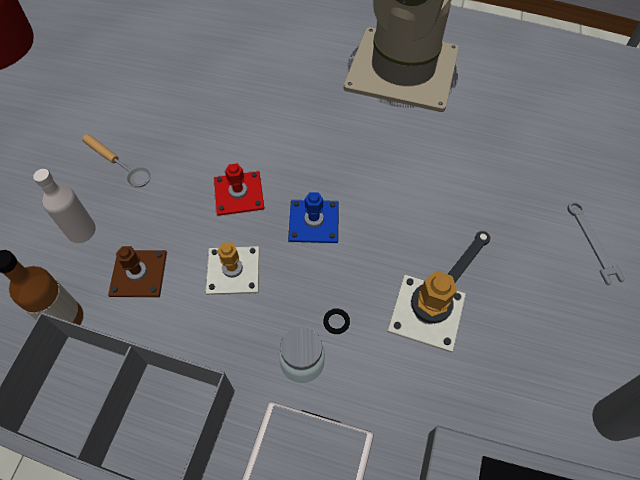

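View pics/side0.png

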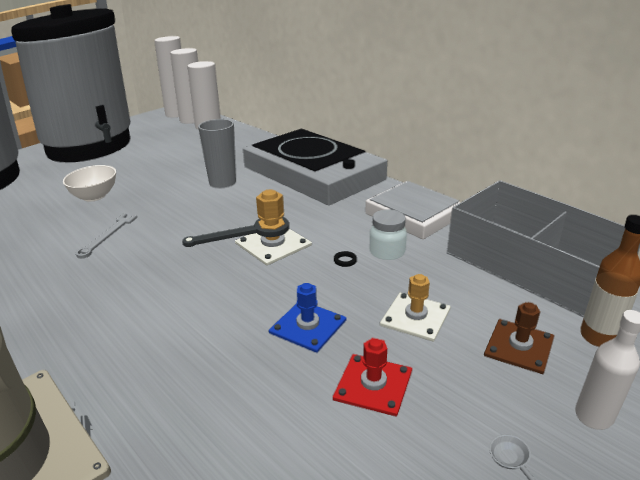

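The scene view shows the big standpipe's nut at about (438,287) and the spanner's end hole at (483,238). In the side view they are at (270,207) and (189,240). The small brass one is at (229,255) in scene.

```bash
cat > h.py <<'E'
import cv2,numpy as np
from workcell import status,cams
from scipy.spatial.transform import Rotation as R
def KD(p):
    f=240/np.tan(np.radians(p['vfov'])/2)
    return np.array([[f,0,p['cx']],[0,f,p['cy']],[0,0,1.]]),np.array(p['dist_coeffs'],float)
def ray(p,uv):
    K,D=KD(p);x=cv2.undistortPoints(np.array([[uv]],float),K,D)[0,0]
    E=np.array(p['extrinsics']);d=E[:3,:3]@[x[0],-x[1],-1];return E[:3,3],d/np.linalg.norm(d)
def onz(p,uv,z):
    o,d=ray(p,uv);return o+d*(z-o[2])/d[2]
def tri(l):
    A=0;b=0
    for p,uv in l:
        o,d=ray(p,uv);M=np.eye(3)-np.outer(d,d);A=A+M;b=b+M@o
    x=np.linalg.solve(A,b)
    return x,[round(np.linalg.norm(np.cross(ray(p,uv)[1],x-ray(p,uv)[0]))*1e3,1) for p,uv in l]
def proj(p,X):
    E=np.linalg.inv(np.array(p['extrinsics']));c=(E[:3,:3]@np.atleast_2d(X).T).T+E[:3,3];c[:,1:]*=-1
    K,D=KD(p);return cv2.projectPoints(c,np.zeros(3),np.zeros(3),K,D)[0][:,0]
E
python3 - <<'E'
from h import *
a,b=[cams.camera_params(n) for n in('scene','side')]
for n,u,v in [('nut',(438,287),(270,207)),('end',(483,238),(189,240)),('small',(229,250),(419,285))]: print(n,*tri([(a,u),(b,v)]))
E
```

```text
nut [0.58531149 0.15804483 0.08611065] [np.float64(1.7), np.float64(1.7)]
end [0.44415972 0.22542953 0.04398572] [np.float64(1.0), np.float64(1.0)]
small [ 0.60669354 -0.17982359  0.06601635] [np.float64(1.2), np.float64(1.2)]
```

```bash
cat >> h.py <<'E'
def to_tool(X,yawdeg=0):
    s=status.observe();w,x,y,z=s['tool_rot'];r=R.from_quat([x,y,z,w]).as_matrix()
    return np.round(r.T@(np.array(X)-s['ee_pos'])*100,2), np.degrees(np.arctan2(r[1,1],r[0,1]))
E
python3 - <<'E'
from h import *
p=cams.camera_params('wrist');E=np.array(p['extrinsics']);print(to_tool(E[:3,3]),to_tool(E[:3,3]-E[:3,2]*.1),p['vfov'],p['dist_coeffs'])
print(to_tool([.585,.158,.25]))
E
```

```text
(array([ 7.210e+00,  1.000e-02, -1.935e+01]), np.float64(76.66305922144296)) (array([ 4.6 ,  0.02, -9.69]), np.float64(76.66305922144296)) 68.52126936600466 [-0.02234894  0.          0.          0.          0.        ]
(array([-53.27, -33.6 ,  -5.94]), np.float64(76.66305922144296))
```

>>> arm_command:
  series:
    - [[-3,-2,-6],0,0]
    - [[-53,-33.5,-6],0,0]
    - [[-53,-33.5,-6],0,0]
    - [[-53,-33.5,-6],0,0]
    - [[-53,-33.5,-6],0,0]
    - [[-53,-33.5,-6],0,0]
    - [[-53,-33.5,-6],0,0]
    - [[-53,-33.5,-6],0,0]
    - [[-53,-33.5,-6],0,0]
    - [[-53,-33.5,-6],0,0]

```text
time_s: 0.93
ee_pos: [0.422, 0.3229, 0.2416]
tool_rot: [-0.0, 0.116, 0.993, 0.0]
ft_force: [0.8, 0.4, -0.4]
gripper_width: 0.087
gripper_force: 0.0
```

Run:
```python
from h import *
s=status.observe();print(s['time_s'],s['ee_pos'],s['joint_positions'],to_tool([.585,.158,.25]))
```

```text
0.9333 [0.42199594 0.32292977 0.24155986] [-0.92551482  0.09631935  0.20148143  1.64050391 -0.01966035  1.4068429
  0.61633388] (array([-19.66, -12.29,  -0.85]), np.float64(76.66546891373886))
```

>>> arm_command:
  series:
    - [[-19,-12,0],0,0]
    - [[-19,-12,0],0,0]
    - [[-19,-12,0],0,0]
    - [[-19,-12,0],0,0]
    - [[-19,-12,0],0,0]
    - [[-19,-12,0],0,0]
    - [[-19,-12,0],0,0]
    - [[-19,-12,0],0,0]
    - [[-19,-12,0],0,0]

```text
time_s: 1.68
ee_pos: [0.5776, 0.1653, 0.2412]
tool_rot: [-0.0, 0.116, 0.993, 0.0]
ft_force: [0.6, 0.3, -0.8]
gripper_width: 0.087
gripper_force: 0.0
```

Run:
```python
from h import *
s=status.observe();p=cams.camera_params('wrist');im=cams.grab_frame('wrist');print(s['ee_pos'],s['joint_positions'])
print(proj(p,[[.585,.158,.088],[.585,.158,.106]]))
np.save('w1.npy',p,allow_pickle=True);cv2.imwrite('pics/w1.png',im[:,:,::-1])
```

```text
[0.57756307 0.16527375 0.2412014 ] [-0.65740918  0.26088342  0.37475009  1.46932463 -0.09613798  1.43020235
  1.05851921]
[[317.06144716 230.13139189]
 [316.78069646 234.38526005]]
```

View pics/w1.png

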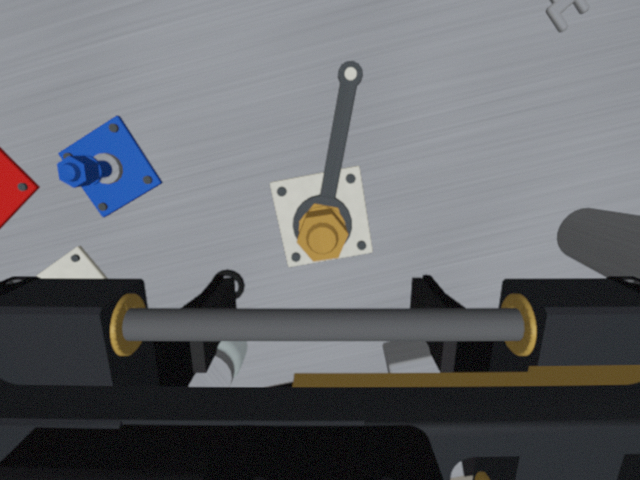

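The wrist view shows the big nut's top hexagon centred near (322,237), the handle running up to its hole at (350,73), and the plate clear around it.

Run:
```python
from h import *
im=cv2.imread('pics/w1.png')[190:275,270:380];cv2.imwrite('pics/w1c.png',cv2.resize(im,None,fx=7,fy=7,interpolation=cv2.INTER_CUBIC)[:590])
```

```text
(no output)
```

View pics/w1c.png

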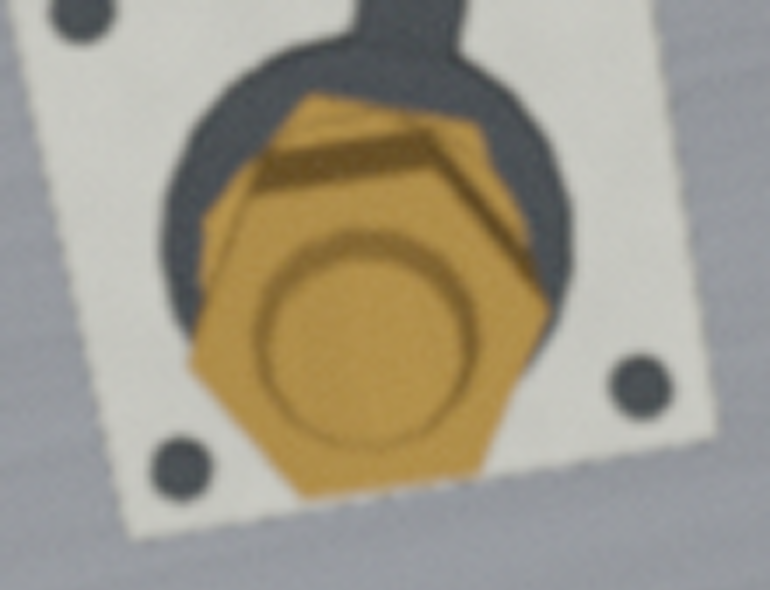

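The crop shows the top hexagon's corners at (258,190), (432,167), (550,312), (482,472), (305,497) and (190,360) in crop pixels.

Run:
```python
from h import *
p=np.load('w1.npy',allow_pickle=True).item();a,b=[cams.camera_params(n) for n in('scene','side')]
V=np.array([(258,190),(432,167),(550,312),(482,472),(305,497),(190,360)])/7+[270,190]-.43
P=np.array([onz(p,v,.106) for v in V]);c=P.mean(0);d=P-c
print(c,np.linalg.norm(d,axis=1),'vertex ang mod60',np.degrees(np.arctan2(d[:,1],d[:,0]))%60)
print('3-view top', tri([(p,V.mean(0)),(a,(439,281)),(b,(270,197))]))
h=(350,73);print('hole',tri([(p,h),(a,(483,238)),(b,(189,240))]),onz(p,h,.045))
print('crown plate', [onz(p,v,.008) for v in [(270,184),(360,166),(372,252),(289,267)]])
```

```text
[0.58912301 0.16253561 0.106     ] [0.02523507 0.02485288 0.02496688 0.02524865 0.02512213 0.02501849] vertex ang mod60 [23.51370449 26.9102748  24.16444433 25.20414466 25.67595691 25.02657388]
3-view top (array([0.58746496, 0.15880222, 0.10654117]), [np.float64(4.0), np.float64(3.5), np.float64(2.1)])
hole (array([0.44341732, 0.22565301, 0.04392229]), [np.float64(1.3), np.float64(1.5), np.float64(0.7)]) [0.44239057 0.22598379 0.045     ]
crown plate [array([0.53454475, 0.11068363, 0.008     ]), array([0.53854453, 0.2202828 , 0.008     ]), array([0.64633718, 0.21349726, 0.008     ]), array([0.64167145, 0.10629588, 0.008     ])]
```

Run:
```python
from h import *
print(to_tool([.589,.1625,.074]))
```

```text
(array([-1.22, -0.05, 16.73]), np.float64(76.77851272045622))
```

>>> arm_command:
  series:
    - [[-1.2,0,1],-7,0]
    - [[-1.2,0,4],-14,0]
    - [[-1.2,0,7],-21,0]
    - [[-1.2,0,9],-28,0]
    - [[-1.2,0,10],-35,0]
    - [[-1.2,0,11],-38,0]
    - [[-1.2,0,11],-38,0]
    - [[-1.2,0,11],-38,0]

```text
time_s: 2.4
ee_pos: [0.5892, 0.1626, 0.1316]
tool_rot: [-0.0, -0.213, 0.977, 0.0]
ft_force: [0.0, -0.1, 0.6]
gripper_width: 0.0874
gripper_force: 0.0
```

Run:
```python
from h import *
print(to_tool([.589,.1625,.074]))
```

```text
(array([ 0.01, -0.  ,  5.76]), np.float64(114.63738982183202))
```

>>> arm_command:
  series:
    - [[0,0,3],0,0]
    - [[0,0,5.2],0,0]
    - [[0,0,5.7],0,0]
    - [[0,0,5.7],0,0]
    - [[0,0,5.7],0,1]
    - [[0,0,5.7],0,1]
    - [[0,0,5.7],0,1]
    - [[0,0,5.7],0,1]
    - [[0,0,5.7],0,1]
    - [[0,0,5.7],0,1]

```text
time_s: 3.23
ee_pos: [0.5901, 0.1615, 0.075]
tool_rot: [0.0, -0.213, 0.977, 0.0]
ft_force: [0.0, 0.7, -0.4]
gripper_width: 0.0546
gripper_force: 0.0
```

Run:
```python
from h import *
s=status.observe();print(s['ee_pos'],s['ft_force'],s['moment'],s['gripper_width'],s['gripper_force'],s['joint_positions'])
```

```text
[0.59010719 0.16148212 0.0749951 ] [ 0.0217402   0.70181013 -0.39196466] [0.01834931 0.0240237  0.01449307] 0.05462099583744784 0.0 [-0.55672928  0.39337441  0.26922671  1.65012588 -0.114052    1.11291712
  1.74441696]
```

>>> arm_command:
  series:
    - [[0,0,0],0,1]
    - [[0,0,0],0,1]
    - [[0,0,0],0,1]
    - [[0,0,0],0,1]
    - [[0,0,0],0,1]

```text
time_s: 3.65
ee_pos: [0.5901, 0.1615, 0.0748]
tool_rot: [0.0, -0.214, 0.977, 0.0]
ft_force: [0.3, -0.4, 2.9]
gripper_width: 0.0219
gripper_force: 1.5
```

Run:
```python
from h import *
s=status.observe();print(s['ft_force'],s['gripper_width'],s['gripper_force'])
a=cams.grab_frame('side')[120:290,160:380];b=cams.grab_frame('scene')[200:370,340:560]
cv2.imwrite('pics/c1.png',cv2.resize(np.hstack([a,b])[:,:,::-1],None,fx=1.8,fy=1.8,interpolation=cv2.INTER_CUBIC))
s=status.observe();print(s['ft_force'],s['gripper_width'],s['gripper_force'])
```

```text
[ 0.25539258 -0.44341912  2.93952588] 0.021941152753240965 1.4798590549708024
[ 0.38830215 -0.76106481  4.35551557] 0.013573758645834304 1.7438012694037752
```

View pics/c1.png

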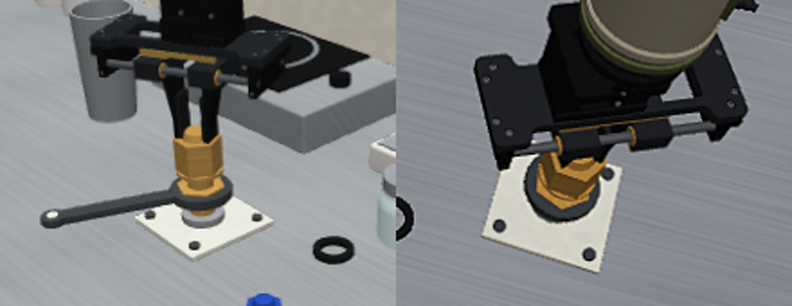

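The fingers look to be over the dome, not around the hex: in both views their tips end near the top of the nut, though the pose says otherwise. I'll check this by projecting the reported TCP into the images.

Run:
```python
from h import *
s=status.observe();T=np.array(s['ee_pos']);print(T,s['gripper_width'])
out=[]
for n,(x,y) in [('side',(225,140)),('scene',(385,215))]:
    p=cams.camera_params(n);im=cams.grab_frame(n)[:,:,::-1].copy();im=cv2.resize(im[y:y+110,x:x+100],None,fx=4,fy=4,interpolation=cv2.INTER_CUBIC)
    for X,c in [(T,(0,0,255)),([.589,.1625,.106],(0,255,0)),([.589,.1625,.117],(255,255,0)),([.589,.1625,.07],(255,0,0))]:
        u=proj(p,X)[0];cv2.circle(im,tuple(int(v) for v in (u-[x,y]+.5)*4),4,c,1)
    out.append(im)
cv2.imwrite('pics/c2.png',np.hstack(out));s=status.observe();print(s['gripper_width'],s['gripper_force'],s['ft_force'])
```

```text
[0.59012486 0.16153431 0.07484706] 0.013573758645834304
0.0060045940237621245 2.0026876602787524 [-0.94727615 -0.45435501  3.88317335]
```

View pics/c2.png

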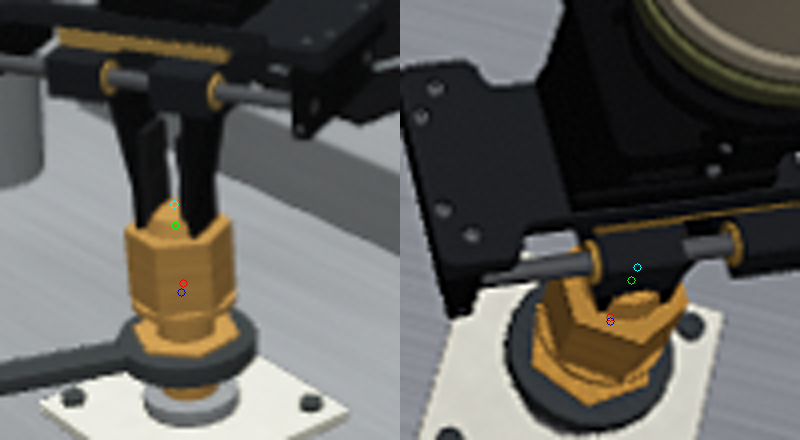

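Run:
```python
from h import *
s=status.observe();p=cams.camera_params('wrist');im=cams.grab_frame('wrist')[:,:,::-1].copy()
for X in ([.4424,.226,.045],[.589,.1625,.106],s['ee_pos']):
    u=proj(p,X)[0];print(u);cv2.circle(im,tuple(int(v) for v in u),5,(255,0,255),1)
cv2.imwrite('pics/w2.png',im);s=status.observe();print(s['gripper_width'],s['gripper_force'],s['ft_force'],s['moment'])
```

```text
[524.41776978  85.87153932]
[323.8507842  295.02286136]
[321.40556655 274.27483115]
0.003758303486574799 2.12984922401688 [ 0.46880581 -0.68646225  4.27135983] [-0.01336503 -0.00516957 -0.02280242]
```

View pics/w2.png

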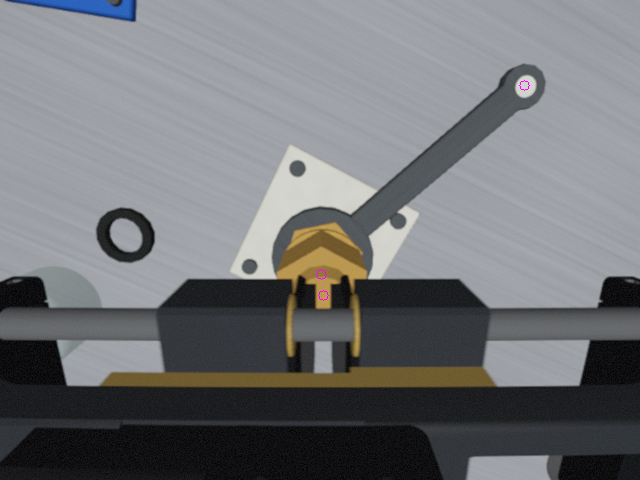

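The spanner hole projects exactly where it is seen, at (524,86), so the reported pose is right. The fingers are nearly shut through the nut's top. I'll open them in place and see where the tips really are.

>>> arm_command:
  series:
    - [[0,0,0],0,0]
    - [[0,0,0],0,0]
    - [[0,0,0],0,0]
    - [[0,0,0],0,0]
    - [[0,0,0],0,0]
    - [[0,0,0],0,0]
    - [[0,0,0],0,0]
    - [[0,0,0],0,0]
    - [[0,0,0],0,0]
    - [[0,0,0],0,0]

```text
time_s: 4.73
ee_pos: [0.5895, 0.161, 0.074]
tool_rot: [-0.001, -0.213, 0.977, -0.0]
ft_force: [-0.4, -0.4, -0.4]
gripper_width: 0.0624
gripper_force: 0.0
```

Run:
```python
from h import *
s=status.observe();T=np.array(s['ee_pos']);print(T,s['gripper_width'],s['gripper_force'],s['ft_force'])
out=[]
for n,(x,y) in [('side',(215,125)),('scene',(375,200))]:
    im=cams.grab_frame(n)[:,:,::-1].copy();im=im[y:y+150,x:x+130]
    p=cams.camera_params(n);yd=np.array([-.417,.909,0]);h=s['gripper_width']/2
    im=cv2.resize(im,None,fx=3,fy=3,interpolation=cv2.INTER_CUBIC)
    for X in (T+yd*h,T-yd*h): cv2.circle(im,tuple(int(v) for v in (proj(p,X)[0]-[x,y]+.5)*3),4,(0,0,255),1)
    out.append(im)
cv2.imwrite('pics/c3.png',np.hstack(out))
```

```text
[0.58948112 0.16099891 0.07397227] 0.06237444699168457 0.0 [-0.38263516 -0.39380537 -0.41712997]
```

View pics/c3.png

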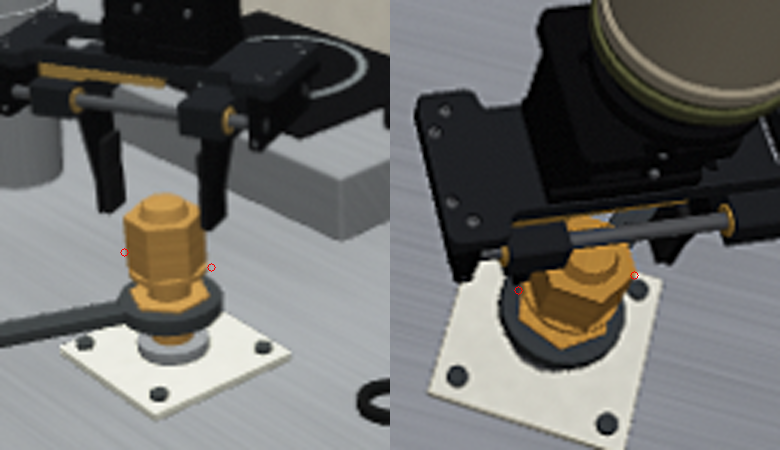

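Opened, the left finger's tip shows at (251,196) in side and (468,287) in scene. That is well above where the reported TCP puts it.

Run:
```python
from h import *
a,b=[cams.camera_params(n) for n in('scene','side')]
print(tri([(a,(467.7,287.3)),(b,(251,195.7))]),to_tool(tri([(a,(467.7,287.3)),(b,(251,195.7))])[0]))
# right tip from side alone, assumed symmetric about axis plane through TCP: solve on several z
for z in (.08,.09,.1,.11): print(z,to_tool(onz(b,(251,195.7),z))[0],to_tool(onz(b,(286,201),z))[0])
```

```text
(array([0.57695891, 0.2021435 , 0.096841  ]), [np.float64(0.2), np.float64(0.2)]) (array([-0.56,  4.26, -2.27]), np.float64(114.64702885106226))
0.08 [-3.56  6.09 -0.59] [-3.78 -1.55 -0.59]
0.09 [-1.79  5.02 -1.59] [-2.   -2.45 -1.59]
0.1 [-0.01  3.96 -2.59] [-0.22 -3.35 -2.59]
0.11 [ 1.76  2.89 -3.59] [ 1.57 -4.25 -3.59]
```

The tips sit about 25 mm (up to about 30 mm) short of the reported TCP, so the closure only grazed the top of the nut. I'll go 26 mm lower with the fingers fully open, which clears the ring either way, and close again.

>>> arm_command:
  series:
    - [[0,0,0],0,0]
    - [[0,0,0],0,0]
    - [[0,0,0],0,0]
    - [[0,0,1],0,0]
    - [[0,0,2],0,0]
    - [[0,0,2.6],0,0]
    - [[0,0,2.6],0,1]
    - [[0,0,2.6],0,1]
    - [[0,0,2.6],0,1]
    - [[0,0,2.6],0,1]

```text
time_s: 5.67
ee_pos: [0.5902, 0.1616, 0.0489]
tool_rot: [0.0, -0.214, 0.977, 0.0]
ft_force: [-1.1, 0.7, -0.3]
gripper_width: 0.0677
gripper_force: 0.0
```

>>> arm_command:
  series:
    - [[0,0,0],0,1]
    - [[0,0,0],0,1]
    - [[0,0,0],0,1]
    - [[0,0,0],0,1]
    - [[0,0,0],0,1]
    - [[0,0,0],0,1]

```text
time_s: 6.17
ee_pos: [0.5902, 0.161, 0.0488]
tool_rot: [0.0, -0.213, 0.977, -0.0]
ft_force: [0.7, -2.6, 1.0]
gripper_width: 0.0438
gripper_force: 30.0
```

Run:
```python
from h import *
s=status.observe();print(to_tool([.589,.1625,.047]),s['ft_force'],s['moment'],s['gripper_width'],s['gripper_force'])
```

```text
(array([0.05, 0.19, 0.18]), np.float64(114.65053942614568)) [ 0.70386571 -2.56786542  0.97230317] [-0.40065237 -0.22892027  0.23755054] 0.04375564824193245 29.95796940755099
```

The nut is held: opening 43.8 mm, grip 30 N. Turning clockwise now.

>>> arm_command:
  series:
    - [[0,0.1,0],6,1]
    - [[0,0.1,0],12,1]
    - [[0,0.1,0],18,1]
    - [[0,0.1,0],24,1]
    - [[0,0.1,0],30,1]
    - [[0,0.1,0],36,1]
    - [[0,0.1,0],42,1]
    - [[0,0.1,0],48,1]
    - [[0,0.1,0],54,1]
    - [[0,0.1,0],58,1]

```text
time_s: 7.0
ee_pos: [0.5903, 0.1613, 0.0488]
tool_rot: [0.001, 0.29, 0.957, -0.0]
ft_force: [3.5, -3.7, -0.3]
gripper_width: 0.0439
gripper_force: 30.0
```

Run:
```python
from h import *
s=status.observe();print(to_tool([.589,.1625,.047]),s['ft_force'],s['moment'],s['gripper_width'],s['gripper_force'],s['joint_positions'])
```

```text
(array([0.17, 0.02, 0.18]), np.float64(56.30401956111368)) [ 3.50509995 -3.69404448 -0.32314654] [-0.84576061 -0.68000682  0.27664099] 0.043911501424414204 29.974153325892985 [-0.7004261   0.44158807  0.45316211  1.68085243 -0.21371831  1.06749181
  0.80106473]
```

>>> arm_command:
  series:
    - [[0,0,0],2,1]
    - [[0,0,0],4,1]
    - [[0,0,0],6,1]
    - [[0,0,0],6,1]

```text
time_s: 7.33
ee_pos: [0.5903, 0.1614, 0.0488]
tool_rot: [0.001, 0.338, 0.941, -0.0]
ft_force: [3.2, -4.5, -0.4]
gripper_width: 0.0437
gripper_force: 29.9
```

Run:
```python
from h import *
s=status.observe();print(to_tool([.589,.1625,.047]),s['ft_force'],s['moment'],s['gripper_width'])
```

```text
(array([0.17, 0.01, 0.18]), np.float64(50.48821316583972)) [ 3.17332219 -4.51577836 -0.40674203] [-0.85922061 -0.80556994 -0.16757834] 0.04371710087387385
```

>>> arm_command:
  series:
    - [[0,0,0],2,1]
    - [[0,0,0],4,1]
    - [[0,0,0],5,1]
    - [[0,0,0],5,1]

```text
time_s: 7.67
ee_pos: [0.5903, 0.1614, 0.0488]
tool_rot: [0.001, 0.378, 0.926, -0.0]
ft_force: [2.8, -3.5, -1.0]
gripper_width: 0.0435
gripper_force: 29.9
```

Run:
```python
from h import *
s=status.observe();print(to_tool([.589,.1625,.047]),s['ft_force'],s['moment'],s['gripper_width'])
```

```text
(array([ 0.17, -0.01,  0.18]), np.float64(45.55698707287168)) [ 2.76562978 -3.47410713 -0.98401898] [-0.85731477 -0.81019747  0.01405028] 0.04353254726832505
```

>>> arm_command:
  series:
    - [[0,0,0],2,1]
    - [[0,0,0],4,1]
    - [[0,0,0],5,1]
    - [[0,0,0],5,1]

```text
time_s: 8.0
ee_pos: [0.5897, 0.162, 0.0488]
tool_rot: [0.0, 0.417, 0.909, -0.0]
ft_force: [0.8, -4.3, 4.2]
gripper_width: 0.0447
gripper_force: 32.1
```

Run:
```python
from h import *
s=status.observe();print(to_tool([.589,.1625,.047]),s['ft_force'],s['moment'],s['gripper_width'])
```

```text
(array([ 0.09, -0.02,  0.18]), np.float64(40.70105275534512)) [ 0.78137733 -4.3420666   4.16541906] [-0.97648895  0.01412212  1.35663941] 0.044733399587055814
```

The stop is reached: the moment jumped to 1.36 N m after 74° of turn. Releasing and lifting.

>>> arm_command:
  series:
    - [[0,0,0],0,0]
    - [[0,0,0],0,0]
    - [[0,0,0],0,0]
    - [[0,0,0],0,0]
    - [[0,0,0],0,0]
    - [[0,0,0],0,0]
    - [[0,0,0],0,0]
    - [[0,0,-2],0,0]
    - [[0,0,-5],0,0]
    - [[0,0,-8],0,0]

```text
time_s: 8.83
ee_pos: [0.5887, 0.1621, 0.1289]
tool_rot: [-0.001, 0.417, 0.909, -0.001]
ft_force: [0.9, 0.4, 0.7]
gripper_width: 0.0866
gripper_force: 0.0
```

Run:
```python
from h import *
s=status.observe();print(s['ft_force'],s['moment'],s['gripper_width'],to_tool([.475,.2115,.125]))
```

```text
[0.88608031 0.35746687 0.70994594] [-0.02506784 -0.06814936  0.00057835] 0.0865791093541598 (array([11.16, -5.41,  0.4 ]), np.float64(40.649242193645556))
```

>>> arm_command:
  series:
    - [[2,-1,0],-6,0]
    - [[5,-2.5,0],-12,0]
    - [[8,-4,0],-18,0]
    - [[11.1,-5.4,0],-24,0]
    - [[11.1,-5.4,0],-26,0]
    - [[11.1,-5.4,0],-26,0]
    - [[11.1,-5.4,0],-26,0]

```text
time_s: 9.42
ee_pos: [0.4766, 0.2113, 0.1289]
tool_rot: [0.0, 0.203, 0.979, 0.0]
ft_force: [-0.4, 0.2, -0.7]
gripper_width: 0.0869
gripper_force: 0.0
```

Run:
```python
from h import *
s=status.observe();p=cams.camera_params('wrist');im=cams.grab_frame('wrist')
# hole: bright blob near prediction
u=proj(p,[.4424,.226,.045])[0];x,y=u.astype(int);g=im[y-25:y+25,x-25:x+25].min(2);print(u)
n,l,st,c=cv2.connectedComponentsWithStats((g>190).astype(np.uint8));print([(c[i]+[x-25,y-25],st[i,4]) for i in range(1,n)])
for i in range(1,n):
    if st[i,4]>15: print(onz(p,c[i]+[x-25,y-25],.045))
cv2.imwrite('pics/w3.png',im[:,:,::-1]);print(to_tool([.475,.2115,.005]))
# coupling hex check from scene is left to the final look
```

```text
[322.37499889 192.81645957]
[(array([322.29007634, 194.06870229]), np.int32(131))]
[0.44327658 0.22554771 0.045     ]
(array([ 0.22, -0.02, 12.38]), np.float64(66.49666657170748))
```

View pics/w3.png

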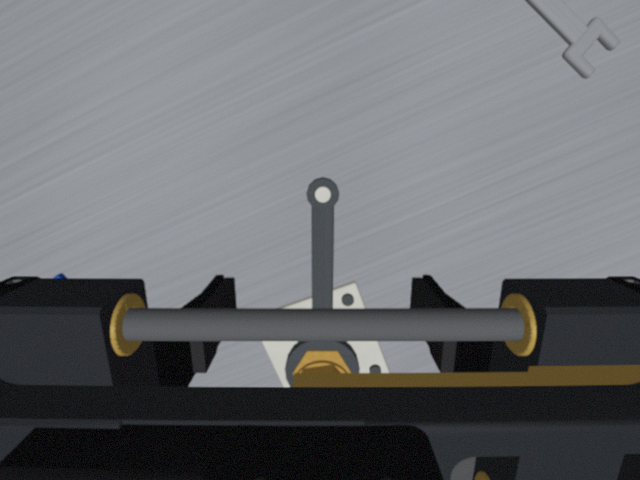

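The handle runs straight up the picture at column 322 with its hole at (322,194), centred between the fingers. Descending and closing.

>>> arm_command:
  series:
    - [[0,0,4],0,0]
    - [[0,0,7],0,0]
    - [[0,0,9.5],0,0]
    - [[0,0,11],0,0]
    - [[0,0,12],0,0.5]
    - [[0,0,12.2],0,1]
    - [[0,0,12.2],0,1]
    - [[0,0,12.2],0,1]
    - [[0,0,12.2],0,1]
    - [[0,0,12.2],0,1]

```text
time_s: 10.3
ee_pos: [0.4769, 0.2118, 0.0076]
tool_rot: [0.001, 0.202, 0.979, 0.001]
ft_force: [-0.3, 0.6, -0.3]
gripper_width: 0.0551
gripper_force: 0.0
```

>>> arm_command:
  series:
    - [[0,0,0],0,1]
    - [[0,0,0],0,1]
    - [[0,0,0],0,1]
    - [[0,0,0],0,1]
    - [[0,0,0],0,1]
    - [[0,0,0],0,1]
    - [[0,0,0],0,1]
    - [[0,0,0],0,1]

```text
time_s: 10.97
ee_pos: [0.4761, 0.2114, 0.0066]
tool_rot: [-0.0, 0.202, 0.979, 0.0]
ft_force: [-0.3, -0.1, 0.4]
gripper_width: 0.0178
gripper_force: 30.0
```

Gripped at 17.8 mm. Swinging counter-clockwise along the arc, radius 12.4 cm.

>>> arm_command:
  series:
    - [[0,-0.54,0],-2.5,1]
    - [[-0.05,-1.08,0],-5,1]
    - [[-0.19,-2.15,0],-10,1]
    - [[-0.42,-3.21,0],-15,1]
    - [[-0.75,-4.24,0],-20,1]
    - [[-1.16,-5.24,0],-25,1]
    - [[-1.66,-6.2,0],-30,1]
    - [[-2.12,-6.93,0],-34,1]
    - [[-2.12,-6.93,0],-34,1]

```text
time_s: 11.72
ee_pos: [0.4678, 0.1377, 0.0066]
tool_rot: [-0.001, -0.094, 0.996, -0.0]
ft_force: [-3.9, -4.4, 5.3]
gripper_width: 0.0176
gripper_force: 30.0
```

Run:
```python
from h import *
s=status.observe();d=np.array(s['ee_pos'])[:2]-[.5895,.1625];print(s['ft_force'],s['moment'],s['gripper_width'],np.linalg.norm(d),np.degrees(np.arctan2(d[1],d[0]))%360,to_tool([.5895,.1625,0]))
```

```text
[-3.93495143 -4.40508627  5.33630429] [-0.85288343  0.8099427   0.09156175] 0.017560312227028026 0.12416447576525927 191.52969753303688 (array([-12.42,   0.17,   0.64]), np.float64(100.73929778805119))
```

>>> arm_command:
  series:
    - [[-0.01,-0.43,0],-2,1]
    - [[-0.03,-0.87,0],-4,1]
    - [[-0.07,-1.2,0],-5.5,1]
    - [[-0.07,-1.2,0],-5.5,1]

```text
time_s: 12.05
ee_pos: [0.4702, 0.1275, 0.0065]
tool_rot: [-0.001, -0.14, 0.99, 0.0]
ft_force: [-5.6, -3.3, 6.8]
gripper_width: 0.0175
gripper_force: 30.0
```

Run:
```python
from h import *
s=status.observe();d=np.array(s['ee_pos'])[:2]-[.5895,.1625];print(s['ft_force'],s['moment'],np.degrees(np.arctan2(d[1],d[0]))%360,to_tool([.5895,.1625,0]))
```

```text
[-5.58879011 -3.2624682   6.80774207] [-0.61332831  1.28809523 -0.12889346] 196.3426901034111 (array([-12.44,   0.06,   0.62]), np.float64(106.07447834839428))
```

>>> arm_command:
  series:
    - [[-0.01,-0.43,0],-2,1]
    - [[-0.03,-0.87,0],-4,1]
    - [[-0.03,-0.87,0],-4,1]

```text
time_s: 12.3
ee_pos: [0.4729, 0.119, 0.0065]
tool_rot: [-0.001, -0.174, 0.985, -0.0]
ft_force: [-5.5, -2.5, 7.3]
gripper_width: 0.0174
gripper_force: 30.0
```

Run:
```python
from h import *
s=status.observe();d=np.array(s['ee_pos'])[:2]-[.5895,.1625];print(s['ft_force'],s['moment'],np.degrees(np.arctan2(d[1],d[0]))%360,to_tool([.5895,.1625,0]))
```

```text
[-5.54252844 -2.4515788   7.28426245] [-0.73349652  1.29027115 -0.04491997] 200.450691830309 (array([-12.45,   0.08,   0.62]), np.float64(110.09867010710039))
```

>>> arm_command:
  series:
    - [[-0.01,-0.43,0],-2,1]
    - [[-0.03,-0.75,0],-3.5,1]
    - [[-0.03,-0.75,0],-3.5,1]

```text
time_s: 12.55
ee_pos: [0.4741, 0.1164, 0.0064]
tool_rot: [-0.002, -0.205, 0.979, 0.002]
ft_force: [-12.6, 12.8, 8.0]
gripper_width: 0.018
gripper_force: 30.4
```

Run:
```python
from h import *
s=status.observe();d=np.array(s['ee_pos'])[:2]-[.5895,.1625];print(s['ft_force'],s['moment'],np.degrees(np.arctan2(d[1],d[0]))%360,to_tool([.5895,.1625,0]))
```

```text
[-12.64897785  12.80950572   7.9531649 ] [ 2.82950031  2.93456921 -0.50459464] 201.77833007284272 (array([-12.42,  -0.42,   0.61]), np.float64(113.7057230810993))
```

At the stop: the force is up and the swing angle has stalled. Releasing and lifting clear.

>>> arm_command:
  series:
    - [[0,0.35,0],2,1]
    - [[0,0.35,0],2,0]
    - [[0,0.35,0],2,0]
    - [[0,0.35,0],2,0]
    - [[0,0.35,0],2,0]
    - [[0,0.35,0],2,0]
    - [[0,0.35,0],2,0]
    - [[0,0.35,-2],2,0]
    - [[0,0.35,-5],2,0]
    - [[0,0.35,-9],2,0]

```text
time_s: 13.38
ee_pos: [0.4735, 0.1148, 0.0957]
tool_rot: [-0.002, -0.188, 0.982, -0.001]
ft_force: [1.4, 0.9, -1.0]
gripper_width: 0.0698
gripper_force: 0.0
```

>>> arm_command:
  series:
    - [[4,0,-4],0,0]
    - [[8,0,-8],0,0]
    - [[9,0,-10],0,0]
    - [[9,0,-10],0,0]

```text
time_s: 13.72
ee_pos: [0.3911, 0.0817, 0.2012]
tool_rot: [0.003, -0.187, 0.982, 0.001]
ft_force: [1.6, -0.3, 1.5]
gripper_width: 0.0861
gripper_force: 0.0
```

Run:
```python
from h import *
s=status.observe();print(s['time_s'],s['ee_pos'],s['ft_force'],s['gripper_width'])
p=cams.camera_params('scene')
im=cams.grab_frame('scene')[200:370,330:530];w=cams.grab_frame('wrist')
cv2.imwrite('pics/f.png',cv2.resize(np.hstack([cv2.resize(im,(400,340)),cv2.resize(w,(453,340))])[:,:800,::-1],None,fx=.93,fy=.93))
for t in (156.6,201.8): print(proj(p,[.5895+.16*np.cos(np.radians(t)),.1625+.16*np.sin(np.radians(t)),.045]))
```

```text
13.7167 [0.39113894 0.08166528 0.20121927] [ 1.55225691 -0.33361684  1.46808238] 0.08608776556713602
[[484.0711275  236.75598466]]
[[415.27744647 218.59075864]]
```

View pics/f.png

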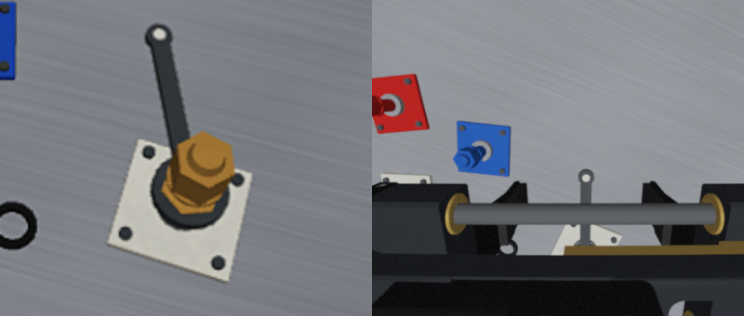

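The final view shows the spanner's hole at scene (415,218), which matches 201.8°, and the gripper clear of everything. Handing in.

```bash
python3 -c "
from workcell import env;print(env.finish_job())"
```

```text
the job is handed in; nothing more can be done
None
```

I turned the big coupling clockwise to its stop and swung the spanner counter-clockwise to its stop, left the small standpipe untouched, let go of everything, and handed the job in at about 14 s; the hand-in gave no verdict.

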